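# Load the sample tube onto the empty tube roller

### The arm

A 6-joint arm with a two-finger parallel gripper is mounted at the origin on a cart in front of the work surface, level with it; the furniture and walls round the work are solid. World frame = base frame: x ahead of the robot, y to its left, z up, the work surface at z = 0. Lengths are in m, angles in rad, forces in N, time in s.
With the tool pointing down it reaches from about 0.35 to 0.975 m from the base axis. Payload 4.9 kg.
Tool frame: the origin (TCP) lies at the very end of the fingers, on their centre line; the grasp point (between the pads) lies 19 mm behind it; z points along the fingers, x is the direction in which the jaws open and shut, and the axes are right-handed (so a half turn about z gives the same grasp; the last joint's range is limited). The gripper opens to 85 mm and grips with 20 to 120 N. Pads are 22 mm wide; open, the fingers measure 114 mm over their backs; the gripper's body (76 mm by 85 mm) begins 54 mm behind the grasp point. The pads swing forward as they close: fully open they stand 13 mm farther back than shut.
Start: joints at [-1.381, 0.053, 1.613, -0, 1.476, -0.119], TCP at [0.19, -0.595, 0.207] pointing down, gripper open.
Joint ranges: [-3.01, 3.01], [-1.01, 2.22], [0.06, 2.58], [-1.02, 4.17], [0.09, 2.62], [-3.14, 3.14]. Speed limits (rad/s): [2.57, 2.57, 3.14, 3.14, 3.14, 3.14].

### API

Orientations are given as a rotation vector (axis times angle).
In Python, from station import ctrl, get_image, calibration, job gives the robot as it stands.
- The arm moves only by the tool jog_arm, never from a script. Its argument "deltas" is a list of rows, each a list of 3 entries, a list of its own where there are three numbers: the turn, a rotation vector about the tool's x, y, z in degrees, then the shift along the tool's x, y, z in m, then the finger opening in m, from 0 to 0.0854. In form: [[[ax, ay, az], [tx, ty, tz], gripper], ...]. A call has 1 to 12 rows; each row is the pose to reach, as a shift and turn from the pose commanded when the call began, along the tool's axes at that moment; what a row does not reach only later rows make up. A row lasts 1/12 s, in which the tool goes at most 41.7 mm and 7.16 degrees, less where a joint would pass 70% of its speed; a pose out of reach is approached as far as the arm can. A call with a gripper value outside its range is refused whole. The fingers move at their own pace and stop on an object; "squeeze" is the grip in N (left out, the last holds). Time passes only in rows, so rows that repeat a pose let the fingers close. It gives the time, the measured TCP pose, the force and the opening at its end, in the units of the state.
- ctrl.get_obs(): the state, without advancing time (a new reading comes with each control period).
- get_image(name): name is "side" or "top" or "wrist"; returns the picture (384x512x3 uint8, red, green, blue); there is no depth.
- calibration(name): a dict with "mtx" (3x3 intrinsics, pixels), "k1" (the pictures are not rectified: a ray, as slopes to the right and down, at radius r is drawn at 1 + k1 r^2 times it, then the intrinsics apply), "origin" and "rotation" of the camera in the world; the wrist camera has in their place "tool_from_camera" (4x4, takes a point from camera to tool coordinates, whose origin is the TCP and whose axes are the tool frame's). Camera axes: x right, y up, looking along -z (the intrinsics and any distortion apply to the point x, -y, -z); pixel columns grow to the right and rows downward; lengths in m; the calibration is good to about 2 mm. A picture is of the moment at which its call begins: read the wrist's pose just before it. calibration takes no time and is no camera call.
- job.finish_job(): hands the job in, once; it reports no verdict.
The state is a dict: "t": time; "q": joint angles; "dq": joint speeds; "effort": joint torques, N m; "tool_pos": TCP position; "tool_rot": TCP orientation; "contact_force": force on the tool from outside, world axes, zero at the start; "wrist_torque": the same for the moment, N m; "opening": finger opening in m.
Only numpy, scipy, OpenCV 4.12 (cv2) and the standard library are available. Lean on these libraries where they do the work, as an engineer would, in place of code of your own. Each camera call takes 0.05 s, during which the arm holds its last target.

### The job

Two capped sample tubes lie on ribbed rests. Pick up the longer one and lay it gently, without dropping it, in the groove between the two rollers of the empty tube roller, centred lengthwise and in line with the rollers, so that it comes to rest there and does not roll. Leave the short tube on its rest and the tube on the other roller where they are.

Things in the scene. Friction and masses are not known exactly. Their poses are not given: they have to be found in the camera images.
- long_tube_mid (a point): Tube to move: white, grey screw cap, 36 mm diameter, 170 mm long, 70 to 140 g, lying level on a white ribbed rest. Point: its centre, on its axis, 47 mm above the table; x along the tube towards the cap (y, z turn as it rolls). The rest is 110 x 66 mm: 8 mm base plate, two ribs 8 mm thick, 40 mm either side of its middle, so the tube's middle is free for fingers from above.
- short_tube_mid (a point): Bystander: a like tube, 36 mm in diameter but only 110 mm long, on an identical rest; which rest holds which varies. This point is its centre, x along the tube. Leave it there.
- roller_empty_seat (a point): Where the tube's centre is once it lies seated, centred, on the empty roller, 62 mm above the table; x along the rollers, z up. White fixed unit 205 x 80 mm; two free-turning rollers, axles 40 mm apart, 36 mm high: 8 mm shafts with 30 mm rubber sleeves 32 to 60 mm either side of the middle. Between the sleeves fingers at the tube's middle have room down to 41 mm. Cap either way.
- loaded_tube_mid (a point): Bystander: a 110 mm long tube of 36 mm diameter that already lies on the other, identical tube roller. This point is its centre, x along the tube. Leave it there.

How it is judged:
By the outcome, as a careful person would: the job done as asked, in the order asked, and still so for the second after the job is handed in, with the robot touching nothing.
It also fails if it takes over 35 s, if anything falls off the work surface, if the arm or the gripper's body presses on something with over 40 N, if the wrist force passes 120 N, or if a joint passes its speed limit or range.

## Working session

There is one attempt and no reset: what is moved stays moved. The work goes in short steps, Python scripts to look and compute and a tool call to move; the robot and the scene stay as the last step left them, time stands still between calls to the robot, and variables do not carry over. Pictures are saved under pics/ and viewed, and the job is handed in when it is done.

Besides the shell and the picture viewer there is one more tool, called after "Request:" as a command line: name --argument value ..., lists and objects as JSON in quotes. jog_arm: Moves the arm, as the interface text tells. Its arguments: {"type":"object","properties":{"deltas":{"type":"array","items":{"type":"array"}},"squeeze":{"type":"number"}},"required":["deltas"]}

```bash
mkdir -p pics; ls
python3 - <<'E'
from station import ctrl,get_image,calibration
import cv2,numpy as np
np.set_printoptions(precision=4,suppress=True)
o=ctrl.get_obs();print(o['t'],o['tool_pos'],o['tool_rot'],o['opening'])
for n in ['top','side','wrist']:
    c=calibration(n);print(n,c)
    if n!='wrist' or 1: cv2.imwrite(f'pics/{n}0.png',get_image(n)[:,:,::-1])
E
```

```text
pics
0.0 [ 0.1898 -0.5947  0.2056] [-2.5355  1.8525  0.0024] 0.08580937566120607
top {'mtx': array([[431.7031,   0.    , 251.0016],
       [  0.    , 431.7031, 193.1272],
       [  0.    ,   0.    ,   1.    ]]), 'k1': 0.046299033386220864, 'origin': array([0.3677, 0.0542, 1.286 ]), 'rotation': array([ 0.0846, -0.0963, -1.5801])}
side {'mtx': array([[482.5148,   0.    , 257.8867],
       [  0.    , 482.5148, 188.1343],
       [  0.    ,   0.    ,   1.    ]]), 'k1': 0.06656762909342052, 'origin': array([ 0.4497, -0.7949,  0.8203]), 'rotation': array([ 0.8788, -0.0266, -0.0576])}
wrist {'mtx': array([[313.5176,   0.    , 257.6872],
       [  0.    , 313.5176, 192.6831],
       [  0.    ,   0.    ,   1.    ]]), 'k1': 0.014093279805019752, 'tool_from_camera': array([[ 1.    , -0.0013, -0.0003, -0.0018],
       [-0.0013, -0.9457, -0.325 , -0.0822],
       [ 0.0002,  0.325 , -0.9457, -0.1674],
       [ 0.    ,  0.    ,  0.    ,  1.    ]])}
```

View pics/top0.png

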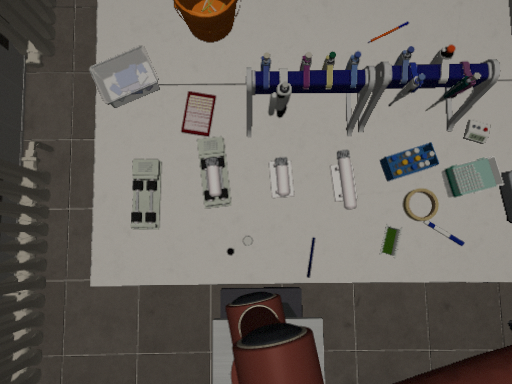

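View pics/side0.png

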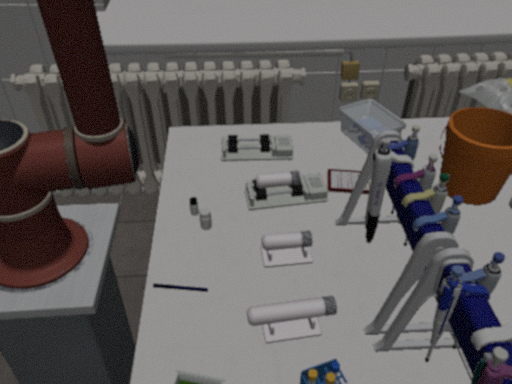

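The top view shows the long tube at about (346,180), the short tube at (282,177), the loaded roller at (214,175) and the empty roller at (146,194). I'll zoom in for exact pixels.

Run:
```python
import cv2
a=cv2.imread('pics/top0.png');b=cv2.imread('pics/side0.png')
def z(im,x,y,w,h,s,n): cv2.imwrite(n,cv2.resize(im[y:y+h,x:x+w],None,fx=s,fy=s,interpolation=cv2.INTER_CUBIC))
z(a,310,135,80,90,6,'pics/tl.png'); z(a,115,140,80,100,6,'pics/tr.png')
z(b,230,280,120,70,6,'pics/sl.png'); z(b,205,120,110,60,6,'pics/sr.png')
```

```text
(no output)
```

View pics/tl.png

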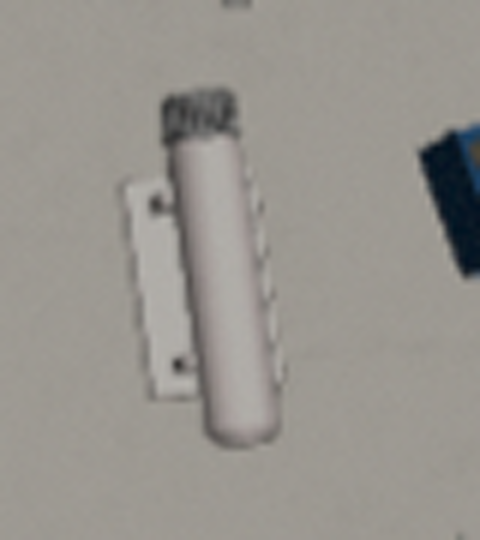

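View pics/tr.png

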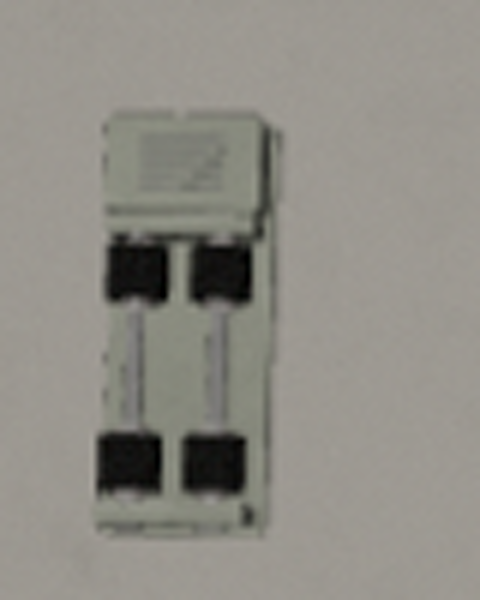

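View pics/sl.png

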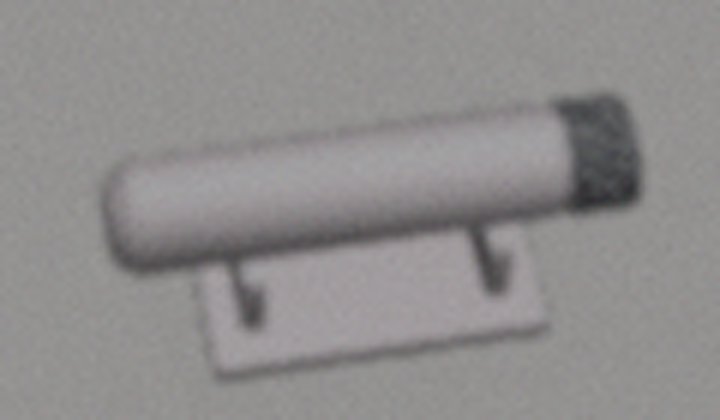

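View pics/sr.png

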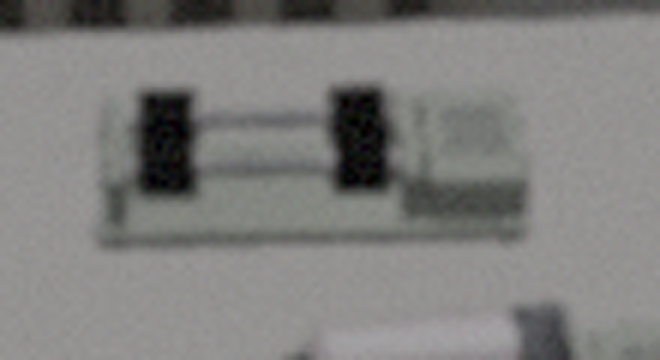

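The long tube's cap points away from the robot (top image). In the zoomed crop its ends are near (200,92) and (243,445). The empty roller shows four black sleeves. I'll measure these from both views.

```bash
cat > h.py <<'E'
import numpy as np,cv2
from scipy.spatial.transform import Rotation as R
from station import ctrl,get_image,calibration
np.set_printoptions(precision=4,suppress=True)
def cam(n,o=None):
    c=calibration(n)
    if n=='wrist':
        o=o or ctrl.get_obs(); T=np.array(c['tool_from_camera']); Rt=R.from_rotvec(o['tool_rot']).as_matrix()
        return c['mtx'],c['k1'],Rt@T[:3,3]+o['tool_pos'],Rt@T[:3,:3]
    return c['mtx'],c['k1'],np.array(c['origin']),R.from_rotvec(c['rotation']).as_matrix()
def rays(C,px):
    K,k,o,M=C
    px=np.atleast_2d(np.array(px,float)); d=np.column_stack([(px[:,0]-K[0,2])/K[0,0],(px[:,1]-K[1,2])/K[1,1]])
    u=d.copy()
    for _ in range(20): u=d/(1+k*(u**2).sum(1,keepdims=True))
    return np.column_stack([u[:,0],-u[:,1],-np.ones(len(u))])@M.T
def onz(C,px,z):
    r=rays(C,px); return C[2]+r*((z-C[2][2])/r[:,2])[:,None]
def proj(C,P):
    K,k,o,M=C
    p=(np.atleast_2d(P)-o)@M; u=np.column_stack([p[:,0]/-p[:,2],-p[:,1]/-p[:,2]])
    u=u*(1+k*(u**2).sum(1,keepdims=True)); return u*[K[0,0],K[1,1]]+[K[0,2],K[1,2]]
E
python3 - <<'E'
from h import *
T=cam('top');S=cam('side')
for n,C,box in (('top',T,(115,140,80,100)),('side',S,(205,122,110,55))):
    im=cv2.imread(f'pics/{n}0.png');x,y,w,h=box
    g=cv2.cvtColor(im,cv2.COLOR_BGR2GRAY)[y:y+h,x:x+w]
    m=(g<65).astype(np.uint8); N,l,s,c=cv2.connectedComponentsWithStats(m)
    for i in range(1,N):
        if s[i,4]>15: print(n,s[i],c[i]+[x,y],onz(C,c[i]+[x,y],.036))
t=onz(T,[[310+200/6,135+92/6],[310+243/6,135+445/6]],.047);print(t,t.mean(0),t[0]-t[1],np.linalg.norm(t[0]-t[1]))
s=onz(S,[[230+632/6,280+150/6],[230+110/6,280+215/6]],.047);print(s,s.mean(0),np.linalg.norm(s[0]-s[1]))
E
```

```text
top [ 18  39  12  12 101] [137.7228 184.505 ] [[0.5408 0.373  0.036 ]]
top [32 39 10 12 99] [151.5354 184.8384] [[0.5394 0.3331 0.036 ]]
top [ 16  72  11  10 104] [136.0673 216.5   ] [[0.4478 0.3759 0.036 ]]
top [30 72 11 10 96] [150.2292 216.8646] [[0.4462 0.3354 0.036 ]]
side [10  0 12  3 24] [220.7083 122.5417] [[0.4137 0.4694 0.036 ]]
side [28  0 11  2 20] [237.55 122.45] [[0.4649 0.4669 0.036 ]]
side [ 55  13  10  17 143] [264.6713 142.951 ] [[0.5393 0.3519 0.036 ]]
side [ 23  14  10  17 141] [232.2553 143.7589] [[0.4464 0.3535 0.036 ]]
[[ 0.6336 -0.2269  0.047 ]
 [ 0.4612 -0.2414  0.047 ]] [ 0.5474 -0.2341  0.047 ] [0.1723 0.0144 0.    ] 0.17293545924180587
[[ 0.6345 -0.2263  0.047 ]
 [ 0.4652 -0.2411  0.047 ]] [ 0.5498 -0.2337  0.047 ] 0.16988560986443574
```

```bash
cat >> h.py <<'E'
def tri(a,pa,b,pb):
    da=rays(a,pa)[0];db=rays(b,pb)[0]
    s=np.linalg.lstsq(np.column_stack([da,-db]),b[2]-a[2],rcond=None)[0]
    A=a[2]+s[0]*da;B=b[2]+s[1]*db; return (A+B)/2,np.linalg.norm(A-B)
def plan(pos,yaw,o=None):
    "tool z down, tool x at heading yaw(deg); gives turn/shift"
    o=o or ctrl.get_obs(); M=R.from_rotvec(o['tool_rot'])
    c,s=np.cos(np.radians(yaw)),np.sin(np.radians(yaw))
    G=R.from_matrix(np.array([[c,s,0],[s,-c,0],[0,0,-1]]))
    print('turn',(M.inv()*G).as_rotvec(degrees=True),'shift',M.inv().apply(np.array(pos)-o['tool_pos']))
E
python3 - <<'E'
from h import *
T=cam('top');S=cam('side')
print(tri(T,[281,114],S,[371,238]))
o=ctrl.get_obs();print(R.from_rotvec(o['tool_rot']).as_matrix())
plan([.50,-.234,.24],-85.1);plan([.50,-.234,.24],94.9)
E
```

```text
(array([ 0.7476, -0.0476,  0.0419]), np.float64(0.0027997148021602727))
[[ 0.304  -0.9527 -0.0003]
 [-0.9527 -0.304   0.0016]
 [-0.0017 -0.0002 -1.    ]]
turn [ 0.0004  0.0957 12.7955] shift [-0.2496 -0.4052 -0.0337]
turn [  -0.1402    0.0006 -167.2044] shift [-0.2496 -0.4052 -0.0337]
```

Run:
```python
from h import *
plan([.549,-.234,.2],-85.1)
```

```text
turn [ 0.0004  0.0957 12.7955] shift [-0.2346 -0.4518  0.0063]
```

Request:
jog_arm --deltas '[[[0,0,4],[-0.02,-0.038,0],0.085],[[0,0,8],[-0.04,-0.076,0],0.085],[[0,0.1,12.8],[-0.06,-0.115,0],0.085],[[0,0.1,12.8],[-0.08,-0.154,0],0.085],[[0,0.1,12.8],[-0.1,-0.193,0],0.085],[[0,0.1,12.8],[-0.12,-0.231,0],0.085],[[0,0.1,12.8],[-0.14,-0.27,0],0.085],[[0,0.1,12.8],[-0.16,-0.308,0],0.085],[[0,0.1,12.8],[-0.18,-0.347,0],0.085],[[0,0.1,12.8],[-0.2,-0.385,0.003],0.085],[[0,0.1,12.8],[-0.22,-0.42,0.006],0.085],[[0,0.1,12.8],[-0.2346,-0.4518,0.006],0.085]]'

```text
t: 1.15
tool_pos: [0.5431, -0.2389, 0.2003]
tool_rot: [2.314, -2.123, 0.001]
contact_force: [0.9, -0.6, 0.1]
opening: 0.0848
```

Request:
jog_arm --deltas '[[[0,0,0],[0,0,0],0.085],[[0,0,0],[0,0,0],0.085],[[0,0,0],[0,0,0],0.085]]'

```text
t: 1.4
tool_pos: [0.5421, -0.2409, 0.2006]
tool_rot: [2.314, -2.123, 0.001]
contact_force: [-0.8, -0.4, 1.0]
opening: 0.085
```

Run:
```python
from h import *
o=ctrl.get_obs();print(o['t'],o['tool_pos'],R.from_rotvec(o['tool_rot']).as_matrix()[:,0],np.abs(o['dq']).max())
im=get_image('wrist');cv2.imwrite('pics/w1.png',im[:,:,::-1]);plan([.549,-.234,.2],-85.1,o)
print(proj(cam('wrist',o),[[.634,-.2265,.047],[.549,-.234,.047],[.464,-.2415,.047]]))
```

```text
1.4 [ 0.5421 -0.2409  0.2006] [ 0.0859 -0.9963  0.0016] 0.03024261780880314
turn [ 0.0435 -0.0935  0.0268] shift [-0.0063 -0.0075  0.0006]
[[252.2095  72.454 ]
 [252.7392 160.0652]
 [253.177  233.7844]]
```

View pics/w1.png

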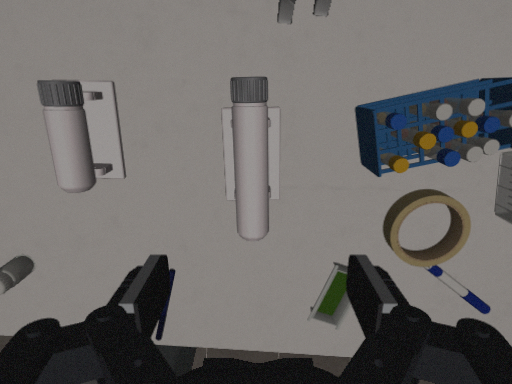

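The wrist view shows the long tube centred, with its cap end at about (249,78) and its round end at about (253,238). It agrees closely with the prediction. I'll fit the axis from the edges.

Run:
```python
from h import *
o=ctrl.get_obs();C=cam('wrist',o)
g=cv2.GaussianBlur(cv2.cvtColor(cv2.imread('pics/w1.png'),cv2.COLOR_BGR2GRAY),(3,3),0).astype(float)
for r in (90,110,130,150,170,190,205,225): print(r,g[r,225:285:2].astype(int))
print(g[68:90,249].astype(int),g[226:248,253].astype(int))
```

```text
90 [132 133 124  80  72  71  72  75  71  80  83  79  80  84  83  79  73  81
  66  77  65  82 128 132 132 132 132 133 131 132]
110 [145 146 146 116  92 107 121 131 136 141 147 148 148 148 147 145 142 139
 131 121 107 100 146 148 149 149 147 133 127 132]
130 [148 148 148 139  93 103 118 129 135 142 146 147 149 148 149 146 143 139
 133 121 107  97 144 148 148 149 148 134 129 132]
150 [144 148 148 149 112  97 114 127 135 141 146 149 148 149 149 146 142 139
 135 122 108  97 141 149 149 149 149 135 131 132]
170 [131 149 148 149 139  96 108 124 134 140 146 148 149 149 148 148 144 138
 133 121 108  94 136 147 148 148 148 134 131 131]
190 [118 142 148 148 141  90 103 120 133 140 144 147 149 148 148 147 145 140
 133 122 108  84  77 133 149 148 148 133 131 131]
205 [133 133 132 133 133 118  99 116 130 137 142 147 150 149 148 148 144 139
 132 121 108  90 117 131 131 133 132 132 132 133]
225 [132 133 133 133 132 129  99 112 127 137 141 146 148 149 148 147 144 139
 133 122 106  88 115 134 133 133 133 132 133 133]
[131 131 131 131 132 133 133 129 111  88  83  87  85  82  81  82  82  81
  81  81  81  80] [148 148 148 148 147 147 148 148 148 148 147 141 131 123 122 127 131 132
 132 132 133 134]
```

Run:
```python
from h import *
C=cam('wrist');print(C[2])
p=onz(C,[[249.5,110],[250,130],[251,170],[252.1,205],[252.75,225]],.047)
k=np.polyfit(p[:,0],p[:,1],1);print(p,'yaw',np.degrees(np.arctan(k[0])),'y@.549',np.polyval(k,.549))
for z in (.029,.047,.065): print(onz(C,[[248.5,76],[253,239.5]],z))
```

```text
[ 0.6233 -0.2329  0.368 ]
[[ 0.5989 -0.2273  0.047 ]
 [ 0.5794 -0.2294  0.047 ]
 [ 0.5378 -0.2337  0.047 ]
 [ 0.4984 -0.238   0.047 ]
 [ 0.4745 -0.2407  0.047 ]] yaw 6.106998652761658 y@.549 -0.23261598221031177
[[ 0.6307 -0.2235  0.029 ]
 [ 0.4471 -0.243   0.029 ]]
[[ 0.6303 -0.224   0.047 ]
 [ 0.4564 -0.2424  0.047 ]]
[[ 0.6299 -0.2245  0.065 ]
 [ 0.4658 -0.2419  0.065 ]]
```

Run:
```python
from h import *
plan([.547,-.2335,.1],-84.4)
```

```text
turn [ 0.0317 -0.0982 -0.7455] shift [-0.0077 -0.0059  0.1007]
```

Request:
jog_arm --deltas '[[[0,0,-0.7],[-0.0077,-0.0059,0.03],0.085],[[0,0,-0.7],[-0.0077,-0.0059,0.065],0.085],[[0,0,-0.7],[-0.0077,-0.0059,0.09],0.085],[[0,0,-0.7],[-0.0077,-0.0059,0.1],0.085],[[0,0,-0.7],[-0.0077,-0.0059,0.1],0.085],[[0,0,-0.7],[-0.0077,-0.0059,0.1],0.085]]'

```text
t: 1.95
tool_pos: [0.5473, -0.2341, 0.1016]
tool_rot: [2.325, -2.112, 0.003]
contact_force: [-0.3, 0.3, 0.2]
opening: 0.0852
```

Run:
```python
from h import *
o=ctrl.get_obs();print(o['tool_pos']);cv2.imwrite('pics/w2.png',get_image('wrist')[:,:,::-1])
plan([.547,-.2335,.029],-84.4,o)
```

```text
[ 0.5473 -0.2341  0.1016]
turn [-0.0193 -0.1099 -0.0998] shift [-0.0007  0.0003  0.0726]
```

View pics/w2.png

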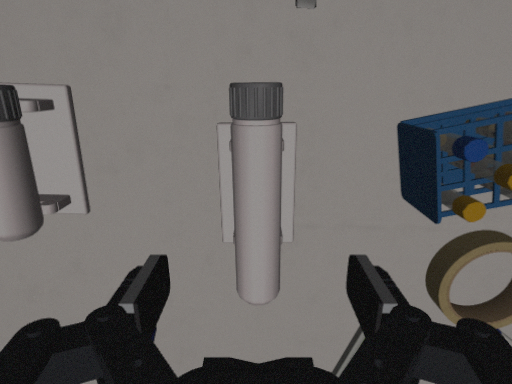

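The view shows the tube axis at column 257, midway between the fingers. Descending and closing next.

Request:
jog_arm --deltas '[[[0,-0.1,0],[-0.0007,0.0003,0.025],0.085],[[0,-0.1,0],[-0.0007,0.0003,0.05],0.085],[[0,-0.1,0],[-0.0007,0.0003,0.065],0.085],[[0,-0.1,0],[-0.0007,0.0003,0.0725],0.085],[[0,-0.1,0],[-0.0007,0.0003,0.0725],0.085],[[0,-0.1,0],[-0.0007,0.0003,0.0725],0.085]]' --squeeze 40

```text
t: 2.5
tool_pos: [0.5485, -0.2333, 0.0304]
tool_rot: [-2.327, 2.11, -0.004]
contact_force: [1.0, -0.2, 0.3]
opening: 0.0848
```

Request:
jog_arm --deltas '[[[0,0,0],[0,0,0],0.06],[[0,0,0],[0,0,0],0.05],[[0,0,0],[0,0,0],0.044],[[0,0,0],[0,0,0],0.04],[[0,0,0],[0,0,0],0.036],[[0,0,0],[0,0,0],0.03],[[0,0,0],[0,0,0],0.025],[[0,0,0],[0,0,0],0.02],[[0,0,0],[0,0,0],0.02],[[0,0,0],[0,0,0],0.02]]'

```text
t: 3.33
tool_pos: [0.5477, -0.2333, 0.0292]
tool_rot: [2.327, -2.11, 0.003]
contact_force: [-1.5, -3.9, 5.2]
opening: 0.0293
```

Run:
```python
from h import *
o=ctrl.get_obs();print(o['t'],o['tool_pos'],o['contact_force'],o['wrist_torque'],o['opening'])
cv2.imwrite('pics/w3.png',get_image('wrist')[:,:,::-1])
```

```text
3.3333 [ 0.5477 -0.2333  0.0292] [-1.5495 -3.9085  5.222 ] [-0.6407  0.2326  0.0185] 0.029317745600195858
```

View pics/w3.png

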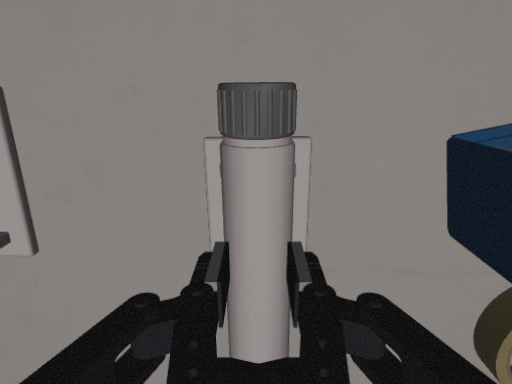

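The opening reads 29 mm, against the 36 mm diameter. I'll let it settle and look from the other cameras before lifting.

Request:
jog_arm --deltas '[[[0,0,0],[0,0,0],0.02],[[0,0,0],[0,0,0],0.02]]'

```text
t: 3.55
tool_pos: [0.5477, -0.2333, 0.0292]
tool_rot: [2.327, -2.11, 0.003]
contact_force: [-1.2, -4.3, 4.7]
opening: 0.0293
```

Run:
```python
from h import *
o=ctrl.get_obs();print(o['t'],o['tool_pos'],o['contact_force'],o['wrist_torque'],o['opening'])
im=get_image('side')[:,:,::-1];cv2.imwrite('pics/s3.png',cv2.resize(im[230:370,200:380],None,fx=4,fy=4,interpolation=cv2.INTER_CUBIC))
```

```text
3.55 [ 0.5477 -0.2333  0.0292] [-1.2143 -4.2557  4.6909] [-0.7929  0.2491 -0.0007] 0.029294094888635505
```

View pics/s3.png

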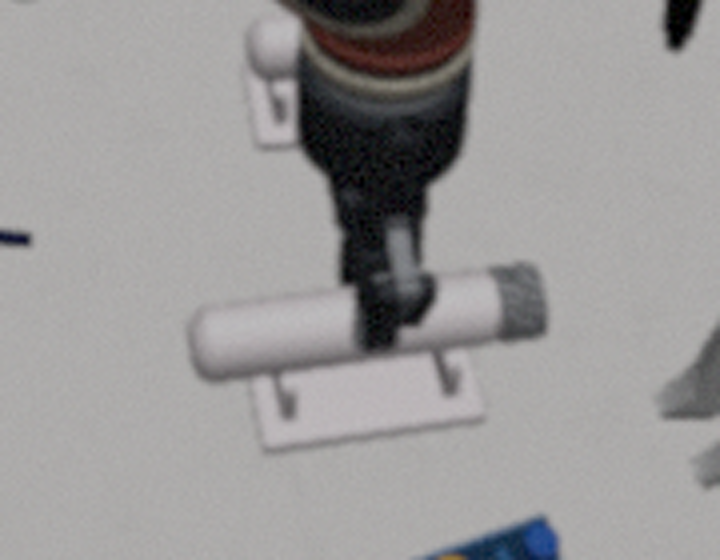

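The fingers span the full tube, and the opening reading is steady. I'll do a small test lift.

Request:
jog_arm --deltas '[[[0,0,0],[0,0,-0.005],0.02],[[0,0,0],[0,0,-0.01],0.02],[[0,0,0],[0,0,-0.02],0.02],[[0,0,0],[0,0,-0.03],0.02],[[0,0,0],[0,0,-0.03],0.02],[[0,0,0],[0,0,-0.03],0.02]]'

```text
t: 4.1
tool_pos: [0.5481, -0.2326, 0.0598]
tool_rot: [-2.327, 2.11, -0.003]
contact_force: [-0.3, -0.4, -1.4]
opening: 0.0288
```

Run:
```python
from h import *
o=ctrl.get_obs();print(o['t'],o['tool_pos'],o['contact_force'],o['wrist_torque'],o['opening'])
cv2.imwrite('pics/w4.png',get_image('wrist')[:,:,::-1])
im=get_image('side')[:,:,::-1];cv2.imwrite('pics/s4.png',cv2.resize(im[230:370,200:380],None,fx=4,fy=4,interpolation=cv2.INTER_CUBIC))
```

```text
4.1 [ 0.5481 -0.2326  0.0598] [-0.298  -0.3788 -1.4096] [ 0.0131  0.0202 -0.0075] 0.028785338349366495
```

View pics/s4.png

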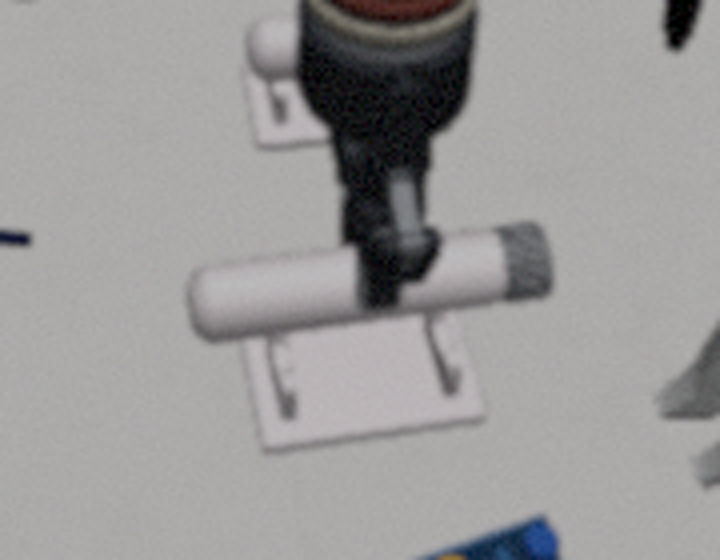

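View pics/w4.png

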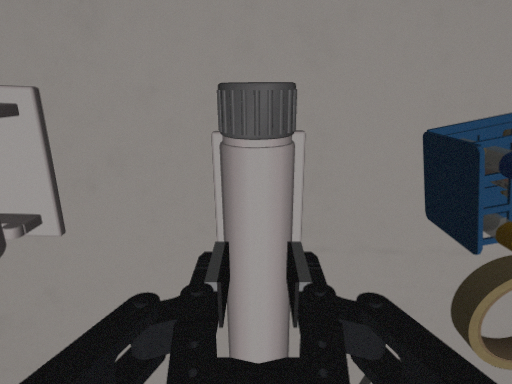

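The tube is lifted clear and level, and its appearance in the wrist view has not changed, so there is no slip. Next is the tube centre relative to the TCP.

Run:
```python
from h import *
o=ctrl.get_obs();C=cam('wrist',o);S=cam('side');z=.0778;print(o['tool_pos'],C[2])
for dz in(-.018,0,.018): print(onz(C,[[257,84]],z+dz))
s=onz(S,[[200+549/4,230+262/4],[200+190/4,230+304/4]],z);print(s,s.mean(0),s[0]-s[1],np.linalg.norm(s[0]-s[1]))
p=onz(C,[[(221+295)/2,143],[(229+290)/2,335]],z);print(p,np.degrees(np.arctan2(*(p[0]-p[1])[[1,0]])))
Rm=R.from_rotvec(o['tool_rot']).as_matrix();print(np.degrees(np.arctan2(Rm[1,0],Rm[0,0])))
T=cam('top');
plan([.40,0.05,.2],-84.4)
```

```text
[ 0.5472 -0.2322  0.0584] [ 0.6285 -0.2229  0.2258]
[[ 0.6288 -0.2224  0.0598]]
[[ 0.6288 -0.2225  0.0778]]
[[ 0.6288 -0.2225  0.0958]]
[[ 0.6348 -0.2277  0.0778]
 [ 0.464  -0.2415  0.0778]] [ 0.5494 -0.2346  0.0778] [0.1708 0.0139 0.    ] 0.17131643823927564
[[ 0.6026 -0.2255  0.0778]
 [ 0.4897 -0.2376  0.0778]] 6.134637128346402
-84.40643450004443
turn [-0.0032  0.02   -0.0064] shift [-0.2953  0.1189 -0.1415]
```

Run:
```python
from h import *
plan([.51,.05,.17],-88);plan([.4935,.354,.15],-91.6)
```

```text
turn [-0.0025  0.0201  3.5936] shift [-0.2846  0.0095 -0.1115]
turn [-0.0019  0.0202  7.1936] shift [-0.5887 -0.0037 -0.0914]
```

Request:
jog_arm --deltas '[[[0,0,0],[0,0,-0.03],0.02],[[0,0,0],[0,0,-0.065],0.02],[[0,0,0],[-0.015,0,-0.1],0.02],[[0,0,0.5],[-0.045,0.002,-0.111],0.02],[[0,0,1],[-0.08,0.003,-0.111],0.02],[[0,0,1.5],[-0.115,0.004,-0.111],0.02],[[0,0,2],[-0.15,0.005,-0.111],0.02],[[0,0,2.5],[-0.185,0.006,-0.111],0.02],[[0,0,3],[-0.22,0.007,-0.111],0.02],[[0,0,3.6],[-0.255,0.006,-0.111],0.02],[[0,0,4],[-0.29,0.005,-0.111],0.02],[[0,0,4.5],[-0.325,0.004,-0.111],0.02]]'

```text
t: 5.2
tool_pos: [0.5107, 0.0923, 0.1689]
tool_rot: [2.242, -2.201, -0.001]
contact_force: [0.3, 0.3, -0.8]
opening: 0.0294
```

Run:
```python
from h import *
o=ctrl.get_obs();print(o['t'],o['tool_pos'],o['opening'],o['contact_force'])
plan([.4935,.354,.15],-91.6)
```

```text
5.2 [0.5107 0.0923 0.1689] 0.02937241649475248 [ 0.3061  0.298  -0.8285]
turn [0.0362 0.0095 2.6609] shift [-0.262   0.0124  0.019 ]
```

Request:
jog_arm --deltas '[[[0,0,0.3],[-0.03,0.001,0],0.02],[[0,0,0.6],[-0.06,0.003,0],0.02],[[0,0,1],[-0.09,0.004,0],0.02],[[0,0,1.4],[-0.12,0.006,0],0.02],[[0,0,1.8],[-0.15,0.007,0.002],0.02],[[0,0,2.2],[-0.18,0.009,0.005],0.02],[[0,0,2.5],[-0.21,0.01,0.01],0.02],[[0,0,2.7],[-0.235,0.011,0.015],0.02],[[0,0,2.7],[-0.252,0.012,0.019],0.02],[[0,0,2.7],[-0.262,0.0124,0.019],0.02],[[0,0,2.7],[-0.262,0.0124,0.019],0.02],[[0,0,2.7],[-0.262,0.0124,0.019],0.02]]'

```text
t: 6.2
tool_pos: [0.4941, 0.352, 0.1502]
tool_rot: [2.19, -2.251, 0.001]
contact_force: [0.8, -0.6, -1.0]
opening: 0.0289
```

Run:
```python
from h import *
o=ctrl.get_obs();print(o['t'],o['tool_pos'],o['opening'],o['contact_force'])
for n in ('wrist','side','top'): cv2.imwrite(f'pics/{n}5.png',get_image(n)[:,:,::-1])
s=cv2.imread('pics/side5.png')[70:220,190:350];t=cv2.imread('pics/top5.png')[120:250,100:240]
cv2.imwrite('pics/s5z.png',cv2.resize(s,None,fx=4,fy=4,interpolation=2));cv2.imwrite('pics/t5z.png',cv2.resize(t,None,fx=4,fy=4,interpolation=2))
```

```text
6.2 [0.4941 0.352  0.1502] 0.028898725242942493 [ 0.7916 -0.5751 -1.0465]
```

View pics/wrist5.png

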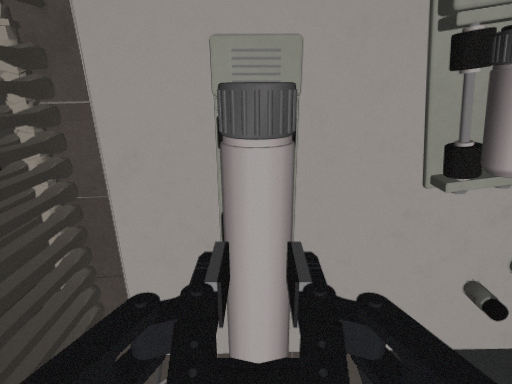

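View pics/s5z.png

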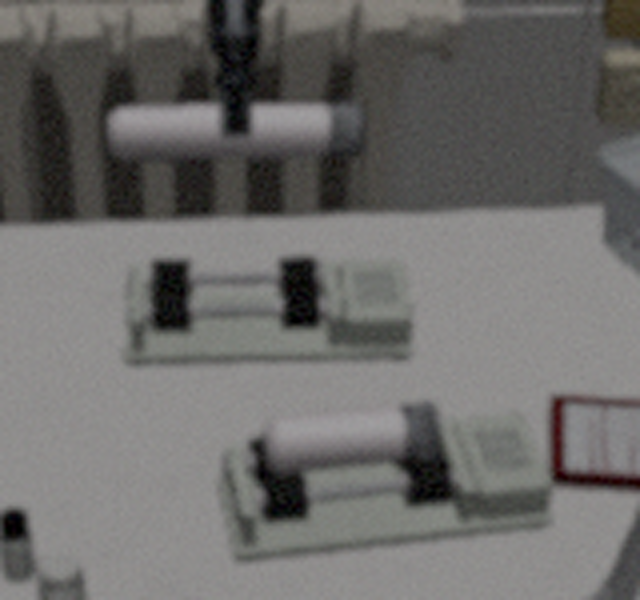

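View pics/t5z.png

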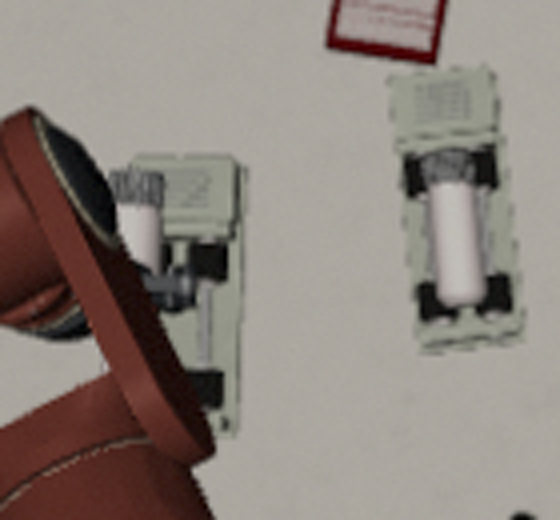

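The tube hangs level above the empty roller. In the wrist view it is collinear with the housing. Checking alignment numerically.

Run:
```python
from h import *
o=ctrl.get_obs();S=cam('side');C=cam('wrist',o);z=o['tool_pos'][2]+.018;print(o['tool_pos'])
s=onz(S,[[190+363/4,70+128/4],[190+107/4,70+133/4]],z);print(s,s.mean(0),np.linalg.norm(s[0]-s[1]))
# housing: centre line at its top (z unknown ~.045)
g=cv2.cvtColor(cv2.imread('pics/wrist5.png'),cv2.COLOR_BGR2GRAY).astype(int)
for r in (50,70,85,110,150,180,210): print(r,g[r,204:226],g[r,288:308])
Rm=R.from_rotvec(o['tool_rot']).as_matrix();print(np.degrees(np.arctan2(Rm[1,0],Rm[0,0])))
```

```text
[0.4946 0.3513 0.1508]
[[0.5813 0.3488 0.1688]
 [0.4095 0.3527 0.1688]] [0.4954 0.3508 0.1688] 0.171831137173069
50 [136 137 136 137 136 126  98 118 122 127 127 128 126 127 128 128 124 127
 127 126 126 124] [124 125 124 123 126 123 125 125 125 124 126 122 120 118 106 127 138 139
 140 137]
70 [137 140 137 140 140 139 125 109 123 127 128 130 128 128 129 126 129 128
 126 128 129 128] [127 127 124 126 125 126 127 124 126 126 127 119 121 103 127 138 140 139
 143 138]
85 [139 138 139 140 139 142 139 105 122 124 127 131 127 127  53  41  46  52
  55  56  58  60] [ 63  63  63  62  57  54  46  41 110 126 124 122 105 120 135 138 137 138
 139 138]
110 [138 139 139 139 138 139 139 138 141 138 104 122 117  82  68  75 100  64
  53  73  87  92] [ 86  90  80  58  51  91  84  67  93 116 107 133 138 136 139 136 140 137
 136 137]
150 [138 140 139 138 140 139 140 139 137 138 139 139 110 118 125 111  74  78
  92 101 104 109] [123 118 118 112 101  90  84 116 122 124 137 141 138 140 138 142 142 140
 142 141]
180 [136 139 140 138 140 141 139 140 140 137 139 142 139 118 121 122 124  87
  78  90 101 105] [119 112 110 105  88  78 112 114 134 139 140 139 140 140 137 139 140 140
 141 140]
210 [139 139 139 141 139 139 140 138 139 140 141 140 139 137 141 116 120 123
  99  79  85 100] [113 113 103  89  72 115 108 132 142 139 138 141 139 135 137 140 138 137
 137 140]
-91.68179113692622
```

Run:
```python
import cv2
a=cv2.imread('pics/wrist5.png')[20:260,190:330];cv2.imwrite('pics/w5z.png',cv2.resize(a,None,fx=2.5,fy=2.5,interpolation=2)[:600])
b=cv2.imread('pics/top0.png')
```

```text
(no output)
```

View pics/w5z.png

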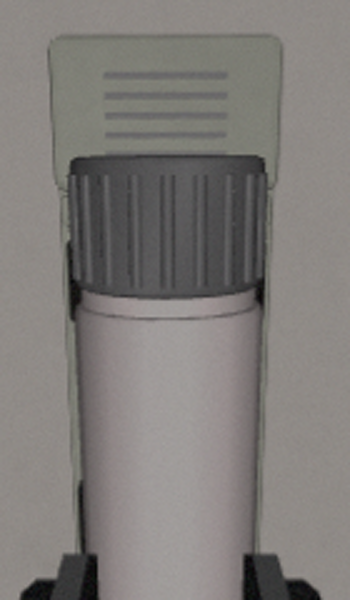

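Run:
```python
from h import *
o=ctrl.get_obs();C=cam('wrist',o)
g=cv2.GaussianBlur(cv2.cvtColor(cv2.imread('pics/wrist5.png'),cv2.COLOR_BGR2GRAY),(3,3),0).astype(int)
for r in (160,200,225,340): print(r,g[r,216:236],g[r,282:302])
L=[[214,110],[215.9,150],[216.9,180],[218.8,210]];Rr=[[298.5,110],[297.5,150],[296,180],[294.8,210]]
for z in (.005,.01,.02):
    a=onz(C,L,z);b=onz(C,Rr,z);m=(a+b)/2;k=np.polyfit(m[:,0],m[:,1],1)
    print(z,np.abs(a-b)[:,1],m[:,1],np.degrees(np.arctan(k[0])),np.polyval(k,.494),[np.degrees(np.arctan(np.polyfit(q[:,0],q[:,1],1)[0])) for q in (a,b)])
h=onz(C,[[(210+302)/2,50],[(211+301)/2,70]],.045);print(h)
```

```text
160 [126 121 121 113  92  80  86  96 103 107 111 114 117 121 125 128 131 135
 137 138] [139 136 133 131 127 125 122 119 115 109  99  92  98 108 115 127 137 139
 139 140]
200 [140 133 122 121 125 113  90  80  90  99 105 110 114 117 120 124 129 132
 136 138] [136 133 129 126 123 120 116 111 104  93  89 100 114 123 133 139 140 139
 140 140]
225 [140 139 134 125 108  74  46  52  73  90 101 107 110 114 119 123 126 129
 133 137] [134 130 127 124 120 116 113 107  96  88  94 110 121 132 139 139 140 140
 140 140]
340 [ 91 129 139 139 138 138 139 138 138 138 138 130 109  93  97 107 114 119
 123 127] [119 113 109 105  97  86  91 117 135 139 139 139 139 138 138 139 134 111
  67  28]
0.005 [0.0817 0.0823 0.0824 0.0818] [0.3522 0.3529 0.354  0.3546] -1.4299957819327298 0.3535694705209816 [np.float64(-1.4561947626957297), np.float64(-1.4037529013672105)]
0.01 [0.0804 0.081  0.081  0.0805] [0.3521 0.3528 0.354  0.3546] -1.4299957819326725 0.35354675406182373 [np.float64(-1.456194762695741), np.float64(-1.4037529013671701)]
0.02 [0.0778 0.0783 0.0784 0.0779] [0.3521 0.3527 0.3538 0.3544] -1.429995781932694 0.3535013211435077 [np.float64(-1.4561947626957177), np.float64(-1.4037529013672292)]
[[0.6024 0.3507 0.045 ]
 [0.5877 0.3512 0.045 ]]
```

Run:
```python
from h import *
o=ctrl.get_obs();C=cam('wrist',o);z=.1688
p=onz(C,[[257,160],[257.5,200],[258.2,340]],z);k=np.polyfit(p[:,0],p[:,1],1);print(o['tool_pos'],np.degrees(np.arctan(k[0])),np.polyval(k,.494))
e=onz(C,[[257,82.5]],z);print(e)
plan([.4930,.3545,.060],-91.7)
```

```text
[0.4946 0.3513 0.1508] -1.2938939884381788 0.3524309326479393
[[0.5773 0.3504 0.1688]]
turn [-0.0314 -0.0048  0.0182] shift [-0.0032  0.0018  0.0908]
```

Request:
jog_arm --deltas '[[[0,0,0],[-0.0017,0.0015,0.025],0.02],[[0,0,0],[-0.0017,0.0015,0.05],0.02],[[0,0,0],[-0.0017,0.0015,0.07],0.02],[[0,0,0],[-0.0017,0.0015,0.082],0.02],[[0,0,0],[-0.0017,0.0015,0.09],0.02],[[0,0,0],[-0.0017,0.0015,0.09],0.02],[[0,0,0],[-0.0017,0.0015,0.09],0.02]]'

```text
t: 6.93
tool_pos: [0.4933, 0.354, 0.0612]
tool_rot: [-2.189, 2.252, -0.001]
contact_force: [0.0, -0.4, -1.3]
opening: 0.0292
```

Run:
```python
from h import *
o=ctrl.get_obs();print(o['t'],o['tool_pos'],o['opening'],o['contact_force'])
for n in ('wrist','side'): cv2.imwrite(f'pics/{n}6.png',get_image(n)[:,:,::-1])
s=cv2.imread('pics/side6.png')[100:180,200:320]
cv2.imwrite('pics/s6z.png',cv2.resize(s,None,fx=6,fy=6,interpolation=2))
```

```text
6.9333 [0.4933 0.354  0.0612] 0.02922988512758591 [ 0.005  -0.4211 -1.2763]
```

View pics/wrist6.png

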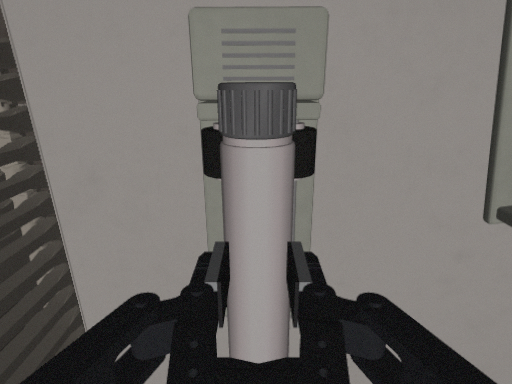

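View pics/s6z.png

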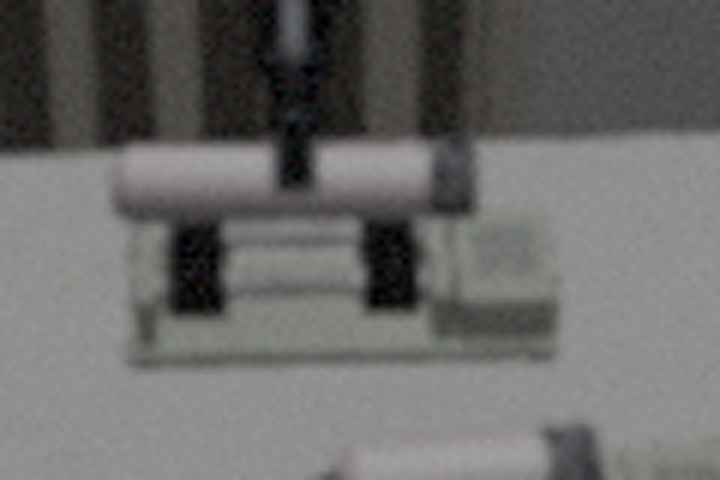

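The wrist view shows the tube between the front sleeves, whose outer edges are at columns 203 and 316, with the tube edges at about 221 and 295. In the side view the tube middle at 296.5 is close to the sleeve middle at 294.

Run:
```python
from h import *
o=ctrl.get_obs();S=cam('side');C=cam('wrist',o);print(o['tool_pos'],o['contact_force'])
s=onz(S,[[200+476/6,100+178/6],[200+115/6,100+182/6]],.079);print('tube',s,s.mean(0))
s=onz(S,[[200+196/6,100+268/6],[200+391/6,100+266/6]],.036);print('slv',s,s.mean(0))
g=cv2.GaussianBlur(cv2.cvtColor(cv2.imread('pics/wrist6.png'),cv2.COLOR_BGR2GRAY),(3,3),0).astype(int)
for r in (145,155,165): print(r,g[r,196:228],g[r,288:322])
print('front sleeve rows',g[120:185,212],'\n',g[120:185,305])
```

```text
[0.494  0.3546 0.0624] [ 0.4131  0.1167 -1.5773]
tube [[0.5804 0.3523 0.079 ]
 [0.4112 0.3593 0.079 ]] [0.4958 0.3558 0.079 ]
slv [[0.4475 0.3489 0.036 ]
 [0.5402 0.3449 0.036 ]] [0.4938 0.3469 0.036 ]
145 [136 136 137 136 124  88  45  21  18  19  20  23  26  26  25  23  23  24
  24  24  24  25  27  37  57  75  85  92  94  96  98 100] [106 107 107 105  99  89  70  43  25  23  26  28  24  22  22  23  24  25
  24  24  25  25  22  23  26  25  24  50 102 133 137 137 137 138]
155 [137 137 137 136 136 119  74  33  20  22  23  22  23  23  23  24  24  21
  20  22  23  23  23  31  53  73  86  96 102 106 109 113] [119 116 113 109  99  84  63  40  26  23  24  24  24  24  24  23  24  25
  25  24  24  24  24  22  22  22  36  80 121 135 137 138 138 138]
165 [136 137 137 136 137 131 104  60  28  20  21  22  23  24  21  19  20  23
  25  24  25  24  23  26  41  62  81  94 101 105 108 111] [119 115 111 105  94  77  52  32  25  24  21  21  24  25  24  24  24  24
  23  20  21  23  23  21  20  24  54 105 133 137 137 137 137 137]
front sleeve rows [112 120 122 118 116 107  78  47  28  18  15  18  22  24  23  23  24  23
  22  22  22  24  26  25  23  23  22  22  23  24  23  23  25  25  24  24
  25  25  25  25  25  24  22  20  19  20  21  22  24  23  22  22  24  25
  24  24  34  65 103 120 122 123 122 122 123] 
 [117 125 122 119 116  99  63  34  24  20  19  21  23  24  25  26  26  26
  28  28  26  22  20  22  25  25  24  26  27  27  26  25  23  23  25  25
  26  25  24  23  23  25  25  24  23  24  25  27  28  26  23  23  23  22
  25  26  39  78 112 122 123 123 123 123 122]
```

Run:
```python
from h import *
C=cam('wrist')
for z in (.036,.045): print(onz(C,[[258,126.5],[258,177]],z).mean(0), onz(C,[[258,126.5],[258,177]],z)[:,0])
print(onz(C,[[257,82.5]],.08))
plan([.493,.3538,.046],-91.7)
```

```text
[0.5358 0.3544 0.036 ] [0.5518 0.5199]
[0.5377 0.3543 0.045 ] [0.5529 0.5224]
[[0.5766 0.3537 0.08  ]]
turn [-0.1593  0.0878  0.0828] shift [0.0008 0.0011 0.0164]
```

Request:
jog_arm --deltas '[[[0,0,0],[0,0.0012,0.004],0.02],[[0,0,0],[0,0.0012,0.008],0.02],[[0,0,0],[0,0.0012,0.011],0.02],[[0,0,0],[0,0.0012,0.013],0.02],[[0,0,0],[0,0.0012,0.014],0.02],[[0,0,0],[0,0.0012,0.014],0.02]]'

```text
t: 7.53
tool_pos: [0.4913, 0.3539, 0.046]
tool_rot: [2.19, -2.252, -0.0]
contact_force: [0.6, 0.5, -1.0]
opening: 0.0292
```

Request:
jog_arm --deltas '[[[0,0,0],[0,0,0.001],0.02],[[0,0,0],[0,0,0.001],0.02]]'

```text
t: 7.7
tool_pos: [0.4917, 0.354, 0.0455]
tool_rot: [-2.19, 2.252, -0.0]
contact_force: [0.1, -0.2, -0.5]
opening: 0.0291
```

Request:
jog_arm --deltas '[[[0,0,0],[0,0,0.001],0.02],[[0,0,0],[0,0,0.001],0.02]]'

```text
t: 7.87
tool_pos: [0.4917, 0.3536, 0.045]
tool_rot: [2.19, -2.252, 0.001]
contact_force: [-1.6, -3.4, 3.5]
opening: 0.029
```

Contact is mostly on the +y roller, with Fy at −3.4 N. I'll nudge slightly towards −y and settle down.

Request:
jog_arm --deltas '[[[0,0,0],[0.0006,0,0],0.02],[[0,0,0],[0.0006,0,0.0003],0.02],[[0,0,0],[0.0006,0,0.0003],0.02]]'

```text
t: 8.12
tool_pos: [0.4917, 0.3534, 0.0448]
tool_rot: [-2.19, 2.252, -0.0]
contact_force: [-2.4, -3.6, 5.1]
opening: 0.029
```

Request:
jog_arm --deltas '[[[0,0,0],[0.0004,0,0.0003],0.02],[[0,0,0],[0.0004,0,0.0003],0.02]]'

```text
t: 8.28
tool_pos: [0.4918, 0.3534, 0.0448]
tool_rot: [-2.189, 2.252, 0.0]
contact_force: [-2.0, -2.4, 6.0]
opening: 0.0294
```

Run:
```python
from h import *
o=ctrl.get_obs();print(o['t'],o['tool_pos'],o['opening'],o['contact_force'],o['wrist_torque'])
for n in ('wrist','side'): cv2.imwrite(f'pics/{n}7.png',get_image(n)[:,:,::-1])
s=cv2.imread('pics/side7.png')[100:180,200:320]
cv2.imwrite('pics/s7z.png',cv2.resize(s,None,fx=6,fy=6,interpolation=2))
```

```text
8.2833 [0.4918 0.3534 0.0448] 0.029353069374652298 [-2.0173 -2.3704  6.0156] [-0.4575  0.5051  0.0199]
```

View pics/s7z.png

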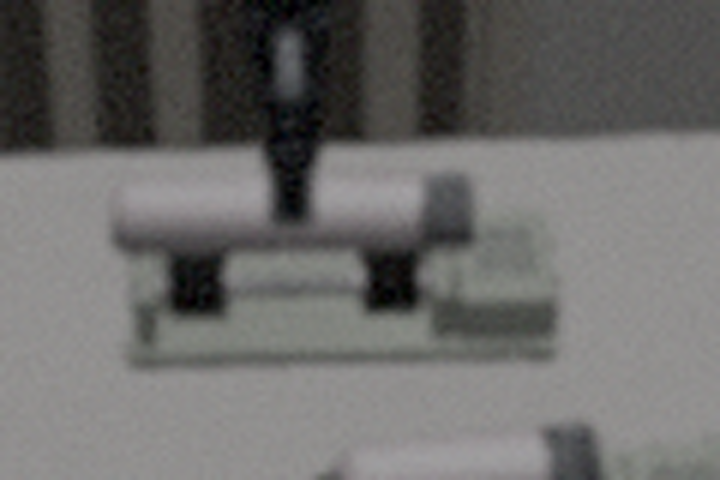

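View pics/wrist7.png

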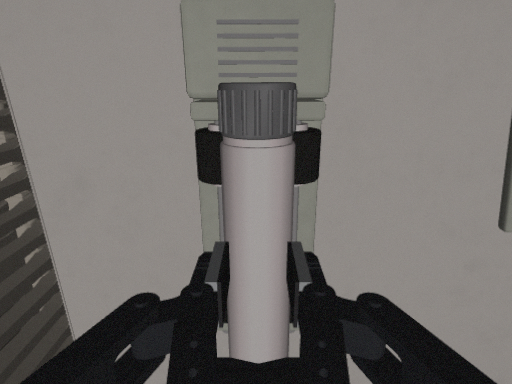

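The tube is seated. The side view has the tube middle at 292.5 and the sleeve middle at 294.5, under 1 mm apart. In the wrist view both are at column 257.5. I'll ease the preload and release gradually.

Request:
jog_arm --deltas '[[[0,0,0],[0.0003,0,-0.0003],0.024],[[0,0,0],[0.0003,0,-0.0003],0.027],[[0,0,0],[0.0003,0,-0.0003],0.029],[[0,0,0],[0.0003,0,-0.0003],0.031],[[0,0,0],[0.0003,0,-0.0003],0.033],[[0,0,0],[0.0003,0,-0.0003],0.035],[[0,0,0],[0.0003,0,-0.0003],0.037],[[0,0,0],[0.0003,0,-0.0003],0.04],[[0,0,0],[0.0003,0,-0.0003],0.043],[[0,0,0],[0.0003,0,-0.0003],0.046],[[0,0,0],[0.0003,0,-0.0003],0.05],[[0,0,0],[0.0003,0,-0.0003],0.055]]' --squeeze 20

```text
t: 9.38
tool_pos: [0.4916, 0.3528, 0.0442]
tool_rot: [-2.19, 2.252, -0.0]
contact_force: [-0.0, 0.3, 1.0]
opening: 0.055
```

Request:
jog_arm --deltas '[[[0,0,0],[0,0,0],0.06],[[0,0,0],[0,0,0],0.065],[[0,0,0],[0,0,0],0.07],[[0,0,0],[0,0,0],0.07]]'

```text
t: 9.72
tool_pos: [0.4916, 0.3528, 0.0442]
tool_rot: [-2.19, 2.252, -0.0]
contact_force: [0.4, 0.3, 0.2]
opening: 0.0699
```

Run:
```python
from h import *
o=ctrl.get_obs();print(o['t'],o['tool_pos'],o['opening'],o['contact_force'])
cv2.imwrite('pics/w8.png',get_image('wrist')[:,:,::-1])
```

```text
9.7167 [0.4916 0.3528 0.0442] 0.06986688495541499 [0.4297 0.26   0.1797]
```

View pics/w8.png

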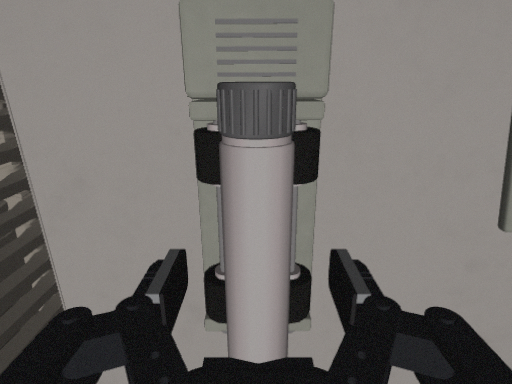

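Released: the tube lies in the groove with the fingers clear on both sides, and the contact force is near zero. Now going straight up.

Request:
jog_arm --deltas '[[[0,0,0],[0,0,-0.008],0.07],[[0,0,0],[0,0,-0.02],0.07],[[0,0,0],[0,0,-0.045],0.07],[[0,0,0],[0,0,-0.075],0.07],[[0,0,0],[0,0,-0.11],0.07],[[0,0,0],[0,0,-0.14],0.07],[[0,0,0],[0,0,-0.16],0.07],[[0,0,0],[0,0,-0.16],0.07],[[0,0,0],[0,0,-0.16],0.07]]'

```text
t: 10.52
tool_pos: [0.4926, 0.3534, 0.2074]
tool_rot: [-2.186, 2.249, -0.002]
contact_force: [-0.1, 1.1, -0.3]
opening: 0.0695
```

Run:
```python
from h import *
o=ctrl.get_obs();print(o['t'],o['tool_pos'],o['contact_force'])
for n in ('wrist','side'): cv2.imwrite(f'pics/{n}9.png',get_image(n)[:,:,::-1])
s=cv2.imread('pics/side9.png')[100:220,200:340]
cv2.imwrite('pics/s9z.png',cv2.resize(s,None,fx=5,fy=5,interpolation=2))
```

```text
10.5167 [0.4926 0.3534 0.2074] [-0.058   1.1379 -0.3376]
```

View pics/s9z.png

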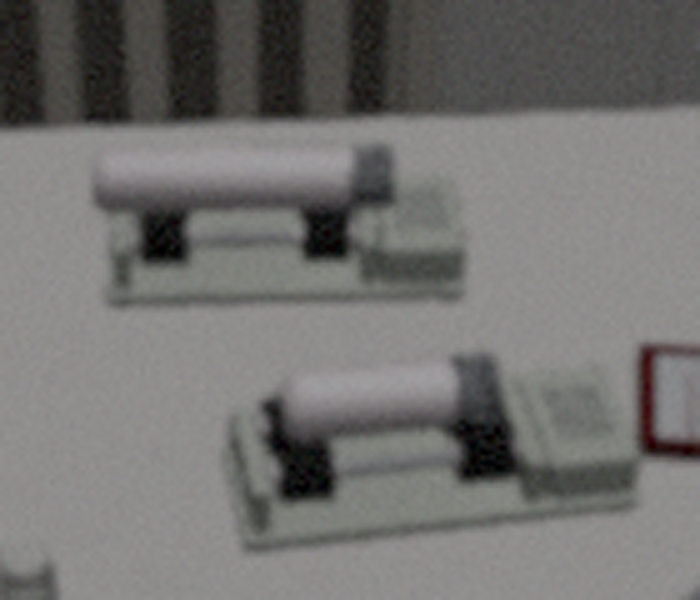

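View pics/wrist9.png

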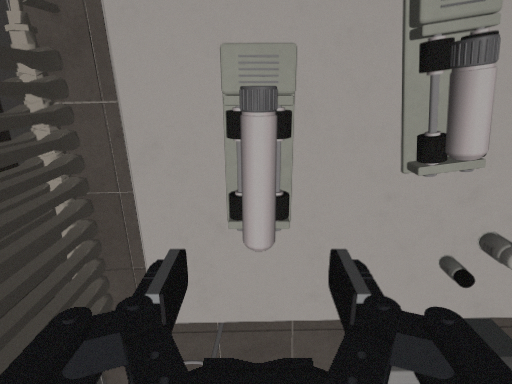

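The wrist view shows the tube in line on the rollers, from its cap end at (259,87) to its tail at (259,249), centred between the sleeve columns. I'll measure the centring and check it stays still.

Request:
jog_arm --deltas '[[[0,0,0],[0,0,0],0.07],[[0,0,0],[0,0,0],0.07],[[0,0,0],[0,0,0],0.07],[[0,0,0],[0,0,0],0.07],[[0,0,0],[0,0,0],0.07],[[0,0,0],[0,0,0],0.07],[[0,0,0],[0,0,0],0.07],[[0,0,0],[0,0,0],0.07],[[0,0,0],[0,0,0],0.07],[[0,0,0],[0,0,0],0.07]]'

```text
t: 11.45
tool_pos: [0.4916, 0.3528, 0.2043]
tool_rot: [-2.19, 2.252, -0.0]
contact_force: [-0.5, -0.1, 0.7]
opening: 0.0698
```

Run:
```python
from h import *
S=cam('side');o=ctrl.get_obs();C=cam('wrist',o);print(o['tool_pos'],o['dq'])
a=onz(S,[[200+395/5,100+175/5],[200+93/5,100+180/5]],.062);b=onz(S,[[200+165/5,100+237/5],[200+327/5,100+234/5]],.036);print(a,a.mean(0),b.mean(0))
w=get_image('wrist')[:,:,::-1];cv2.imwrite('pics/wrist10.png',w);s=get_image('side')[:,:,::-1];cv2.imwrite('pics/side10.png',s)
d=cv2.absdiff(s,cv2.imread('pics/side9.png'))[125:165,210:300];print('side diff',d.mean(),d.max())
t=cv2.absdiff(s,cv2.imread('pics/side0.png'));print('short',t[225:270,255:320].mean(),'loaded',t[170:210,245:330].mean(),'bg',t[230:280,190:240].mean())
g=cv2.GaussianBlur(cv2.cvtColor(w,cv2.COLOR_BGR2GRAY),(3,3),0);m=(g[90:235,215:300]<50).astype(np.uint8)
N,l,st,c=cv2.connectedComponentsWithStats(m)
for i in range(1,N):
    if st[i,4]>40: print(st[i],st[i,0]+215,st[i,1]+90)
for r in (125,150,180,210,235): print(r,g[r,234:286:1].tolist())
print(g[80:95,259],g[240:256,259])
```

```text
[0.4916 0.3528 0.2043] [ 0.0009  0.0023 -0.0008 -0.0001  0.0001 -0.0016]
[[0.5798 0.3511 0.062 ]
 [0.4087 0.3565 0.062 ]] [0.4943 0.3538 0.062 ] [0.4941 0.3339 0.036 ]
side diff 2.655648148148148 28
short 4.4854700854700855 loaded 4.510588235294118 bg 4.453333333333333
[ 10  19  15  28 377] 225 109
[ 60  19  16  28 383] 275 109
[ 13 101  13  29 317] 228 191
[ 60 101  13  29 330] 275 191
125 [24, 25, 25, 26, 37, 64, 90, 105, 113, 120, 128, 134, 139, 142, 145, 149, 152, 155, 157, 159, 160, 160, 159, 160, 160, 160, 160, 160, 159, 156, 154, 153, 151, 150, 148, 143, 136, 130, 125, 116, 102, 79, 50, 30, 25, 23, 25, 27, 25, 25, 26, 25]
150 [121, 109, 108, 113, 109, 96, 91, 101, 112, 120, 126, 133, 139, 144, 147, 149, 152, 154, 157, 159, 159, 160, 160, 159, 160, 160, 160, 159, 158, 157, 155, 153, 151, 149, 145, 140, 134, 128, 121, 111, 99, 97, 107, 114, 112, 110, 119, 128, 129, 129, 129, 129]
180 [126, 121, 112, 111, 113, 107, 94, 95, 107, 117, 125, 134, 140, 143, 147, 150, 153, 155, 158, 160, 161, 160, 160, 160, 160, 161, 160, 160, 158, 156, 154, 152, 149, 147, 143, 136, 129, 123, 115, 102, 94, 102, 113, 113, 108, 108, 118, 126, 127, 127, 128, 128]
210 [24, 23, 21, 22, 24, 27, 43, 74, 101, 116, 125, 132, 138, 144, 148, 151, 153, 154, 156, 158, 159, 160, 160, 161, 160, 159, 159, 159, 157, 155, 153, 150, 146, 143, 139, 132, 124, 117, 107, 90, 62, 35, 23, 25, 26, 24, 25, 26, 25, 25, 23, 23]
235 [142, 143, 143, 143, 142, 142, 134, 114, 103, 111, 121, 129, 137, 143, 147, 150, 153, 155, 157, 158, 159, 160, 159, 160, 160, 159, 158, 158, 156, 154, 151, 147, 144, 140, 135, 128, 120, 112, 100, 96, 113, 134, 142, 144, 143, 143, 143, 143, 143, 143, 143, 144]
[116 126 125 106  91  91  94  90  88  88  87  87  87  87  87] [159 159 159 159 159 160 160 156 146 134 125 125 134 141 143 142]
```

```bash
python3 -c "
from station import job;print(job.finish_job())"
```

```text
the job is handed in; nothing more can be done
None
```

I moved the long tube onto the empty roller, released it gently and handed the job in at about 11.6 s of the 35 s allowed.

- **Grasp:** I gripped the tube at its middle with 40 N. The opening read 29 mm rather than the tube's 36 mm diameter. A test lift and the pictures showed a steady, level hold with no slip.
- **Placing:** I lowered the tube until it touched the rollers with about 6 N. It touched the +y roller first, with about 3.5 N sideways, so I nudged it under 1 mm towards −y before opening the fingers.
- **Final position:** In the side view the tube's centre along the rollers is x = 0.4943, and the sleeves' middle is 0.4941. In the wrist view the tube is in line with the sleeves to within about a pixel. While it was still held just above the rollers, the wrist and side views disagreed by about 1.5 mm on the lengthwise centring, which is within the calibration tolerance.
- **At rest:** Two side pictures about 1 s apart showed no change beyond camera noise. The gripper was about 14 cm clear, with contact force near zero.
- **Bystanders:** The short tube and the loaded roller's tube look unchanged from the first picture, again to within noise.

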